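# Load two label rolls on a rewinder and press the splined hub home

## Task

Load the label rewinder: set the spare label roll squarely on top of the roll already lying on its turntable and let go of it. Then lift the splined hub out of its wooden stand, turn it until its four splines line up with the cross-shaped socket in the turntable, and slide it fully home through both rolls, down against the ejector spring until its flange sits on the upper roll. Finish while still holding the hub pressed down there (let go and the spring lifts it), and leave the other things on the bench where they are.

Things in the scene. Friction and masses are not known exactly. Their poses are not given: they have to be found in the camera images.
- socket (a point): Centre of the turntable, level with the deck the rolls lie on, 60 mm above the bench; z up. A steel boss 28 mm across stands 12 mm above the deck inside the lower roll's bore, with a cross-shaped socket open at its top: two slots at right angles, each 22 mm long and 8 mm wide, along this point's x and y. Four dark ribs on the deck, 37 to 52 mm from the centre, point along the slots.
- winder: Label rewinder fixed to the bench, origin at the centre of its underside: grey box 136 x 136 mm, 54 mm high, with a white control box 34 mm high on its +x side, out to 110 mm from the centre. On top, an aluminium turntable 112 mm across.
- platen (a joint): Angle of the turntable on the rewinder (rad), positive anticlockwise from above; a stiff brake (0.3 N m) holds it where it is.
- ejector (a joint): Brass spring ejector in the middle of the socket; 0 = fully up, its top level with the deck; grows as it is pushed down (m). It takes 4 N to start and 9 N at 0.010, where it is when the hub is home; it stops at 0.013.
- roll_low_mid (a point): Lower label roll, already on the turntable around the boss: white paper ring, outer diameter 60 mm, bore 40 mm, 20 mm high. Point: its centre, half-way up (10 mm above its underside); z is its axis.
- roll_spare_mid (a point): Spare label roll of the same size (outer diameter 60, bore 40, height 20 mm, about 60 g), lying flat on the bench by itself. Point: its centre, half-way up; z is its axis.
- hub_grip (a point): Splined hub, 120 g, upright in a wooden stand. Point: centre of its black grip bar, 44 mm long along this point's x, 14 mm thick along y, 36 mm high (z up). Under the bar a grey round flange 56 mm across, its top 18 mm and its underside 26 mm below this point. Home: flange on the upper roll, this point 66 mm above the deck.
- hub_tip (a point): Lower end of the hub's steel stem, 76 mm below the grip point. The stem is 50 mm long under the flange, with a plus-shaped section: lobes along x and y (as the grip bar), 20 mm across, each 6 mm thick; the last 6 mm narrow to 17.5 x 3 mm. The cross repeats every quarter turn, so any quarter turn fits the socket.
- stand: Fixed wooden stand of the hub, 75 x 75 mm, 56 mm high; origin at the centre of its underside. The hub's stem hangs 50 mm deep in its round 27 mm hole and the flange rests on its top.
- notepad: Bystander: white notepad 55 x 80 x 12 mm lying on the bench; origin at the centre of its underside.
- small_carton: Bystander: small brown carton 70 x 50 x 40 mm; origin at the centre of its underside.
- big_roll: Bystander: wide paper label roll lying flat, outer diameter 104 mm, 48 mm high (much bigger than the task's rolls); not needed; origin at the centre of its underside.
- mug: Bystander: white mug, 76 mm across, 85 mm high; origin at the centre of its underside.
- flat_carton: Bystander: flat brown carton 80 x 90 x 35 mm; origin at the centre of its underside.
- stapler: Bystander: black desk stapler 35 x 120 x 42 mm; origin at the centre of its underside.
- glue_jar: Bystander: small jar 56 mm across, 70 mm high; origin at the centre of its underside.
Mind the look-alikes: they are no part of the job. What is shaped like the part that bears hub_grip but blue or turquoise is not meant.

How it is judged:
By the outcome, as a careful person would: the job done as asked, in the order asked, and still so for the second after the job is handed in, while the arm keeps its last pose, push and grip.
It also fails if it takes over 58 s, if anything falls off the work surface, if the arm or the gripper's body presses on something with over 40 N, if the wrist force passes 120 N, or if a joint passes its speed limit or range.

## Robot

A 6-joint arm with a two-finger parallel gripper is mounted at the origin on the work surface. World frame = base frame: x ahead of the robot, y to its left, z up, the work surface at z = 0. Lengths are in m, angles in rad, forces in N, time in s.
With the tool pointing down it reaches from about 0.225 to 0.875 m from the base axis. Payload 3.4 kg.
Tool frame: the origin (TCP) lies at the very end of the fingers, on their centre line; the grasp point (between the pads) lies 19 mm behind it; z points along the fingers, x is the direction in which the jaws open and shut, and the axes are right-handed (so a half turn about z gives the same grasp; the last joint's range is limited). The gripper opens to 85 mm and grips with 20 to 120 N. Pads are 22 mm wide; open, the fingers measure 114 mm over their backs; the gripper's body (76 mm by 85 mm) begins 54 mm behind the grasp point. The pads swing forward as they close: fully open they stand 13 mm farther back than shut.
Start: joints at [-1.389, 0.276, 1.505, -0, 1.361, -0.121], TCP at [0.171, -0.549, 0.231] pointing down, gripper open.
Joint ranges: [-2.89, 2.89], [-0.75, 2.08], [0.22, 2.7], [-1.18, 4.32], [0.11, 2.71], [-2.7, 2.7]. Speed limits (rad/s): [2.57, 2.57, 3.14, 3.14, 3.14, 3.14].

## Interface

Orientations are given as a unit quaternion [w, x, y, z].
In Python, from rig import manip gives the robot as it stands.
- The arm moves only by the tool send_rows, never from a script. Its argument "increments" is a list of rows, each a list of 5 numbers: the opening, from 0 (shut) to 1 (fully open), then the shift along the tool's x, y, z in m, then the turn about the tool's z in rad. A call has 1 to 8 rows; each row shifts and turns the commanded pose from where the row before left it, along the tool's axes as they then stand; what a row does not reach is not made up. A row lasts 1/8 s, in which the tool goes at most 62.5 mm and 10.7 degrees, less where a joint would pass 70% of its speed; a pose out of reach is approached as far as the arm can. A call is refused whole if a number of a shift passes 0.0625 or a number of a turn 0.188, either way. A call with a gripper value outside its range is refused whole. The fingers move at their own pace and stop on an object; "squeeze" is the grip in N (left out, the last holds). Time passes only in rows, so rows that do not move let the fingers close. It gives the time, the measured TCP pose, the force and the opening at its end, in the units of the state.
- manip.get_state(): the state, without advancing time (a new reading comes with each control period).
- manip.get_image(name): name is "scene" or "side" or "wrist"; returns the picture (384x512x3 uint8, red, green, blue); there is no depth.
- manip.calibration(name): a dict with "fx", "fy", "cx", "cy" (pixels), "distortion" ([k1, k2, p1, p2, k3] as OpenCV has them; the pictures are not rectified), "camera_from_world" (4x4, takes a point from world to camera coordinates). Camera axes: x right, y up, looking along -z (the intrinsics and any distortion apply to the point x, -y, -z); pixel columns grow to the right and rows downward; lengths in m; the calibration is good to about 2 mm. A picture is of the moment at which its call begins: read the wrist's pose just before it. calibration takes no time and is no camera call; for the wrist camera it gives the pose at the moment of the call.
- manip.sign_off(): hands the job in, once; it reports no verdict.
The state is a dict: "clock": time; "qpos": joint angles; "qd": joint speeds; "effort": joint torques, N m; "position": TCP position; "ee_rot": TCP orientation; "contact_force": force on the tool from outside, world axes, zero at the start; "moment": the same for the moment, N m; "width": finger opening in m.
Only numpy, scipy, OpenCV 4.12 (cv2) and the standard library are available. Lean on these libraries where they do the work, as an engineer would, in place of code of your own. Each camera call takes 0.05 s, during which the arm holds its last target.

## Working session

There is one attempt and no reset: what is moved stays moved. The work goes in short steps, Python scripts to look and compute and a tool call to move; the robot and the scene stay as the last step left them, time stands still between calls to the robot, and variables do not carry over. Pictures are saved under pics/ and viewed, and the job is handed in when it is done.

Besides the shell and the picture viewer there is one more tool, called after ">>>" as name([rows], argument=value, ...), one row to a line, values as JSON. send_rows: Moves the arm, as the interface text tells. Its arguments: {"type":"object","properties":{"increments":{"type":"array","items":{"type":"array","items":{"type":"number"}}},"squeeze":{"type":"number"}},"required":["increments"]}

```bash
ls; mkdir -p pics
python3 - <<'E'
from rig import manip
import cv2
for n in ["scene","side","wrist"]:
    im=manip.get_image(n); cv2.imwrite(f"pics/{n}0.png",cv2.cvtColor(im,cv2.COLOR_RGB2BGR))
    c=manip.calibration(n); print(n,{k:(v if k!="camera_from_world" else [[round(float(t),4) for t in r] for r in v]) for k,v in c.items()})
print(manip.get_state())
E
```

```text
pics
scene {'fx': 466.4747011320137, 'fy': 466.4747011320137, 'cx': 254.40899175370595, 'cy': 192.1071759862865, 'distortion': array([0.03094667, 0.        , 0.        , 0.        , 0.        ]), 'camera_from_world': [[0.7543, 0.6565, 0.0074, -0.3611], [-0.5236, 0.5948, 0.61, 0.2876], [0.396, -0.464, 0.7924, -1.6301], [0.0, 0.0, 0.0, 1.0]]}
side {'fx': 461.50723015729955, 'fy': 461.50723015729955, 'cx': 259.9104531664761, 'cy': 193.5055227482317, 'distortion': array([-0.1685637,  0.       ,  0.       ,  0.       ,  0.       ]), 'camera_from_world': [[-0.9984, -0.0557, -0.0058, 0.5558], [0.0226, -0.4959, 0.8681, -0.1179], [-0.0512, 0.8666, 0.4964, -1.3299], [0.0, 0.0, 0.0, 1.0]]}
wrist {'fx': 311.40503711541265, 'fy': 311.40503711541265, 'cx': 257.6001980642929, 'cy': 189.5023949495182, 'distortion': array([-0.03579052,  0.        ,  0.        ,  0.        ,  0.        ]), 'camera_from_world': [[0.2987, -0.9544, -0.001, -0.5748], [0.9009, 0.2823, -0.3297, 0.044], [0.315, 0.0976, 0.9441, -0.3799], [0.0, 0.0, 0.0, 1.0]]}
{'clock': 0.15, 'qpos': array([-1.38901970e+00,  2.76445181e-01,  1.50584177e+00, -6.55191090e-06,
        1.36071690e+00, -1.20997010e-01]), 'qd': array([-3.73444207e-04,  3.18942311e-05, -4.36943885e-03, -3.30796610e-05,
       -1.56220489e-04, -8.41633083e-04]), 'effort': array([ 3.19667844e-03, -4.17142332e+01, -2.46033722e+01,  5.57148738e-06,
        7.60666793e-03, -2.54148506e-05]), 'position': array([ 0.17136831, -0.5484496 ,  0.23064125]), 'ee_rot': array([-4.81209861e-04,  8.05657957e-01, -5.92380586e-01, -5.16058440e-04]), 'contact_force': array([ 0.58045028, -0.68553775,  0.06367572]), 'moment': array([ 0.02204155, -0.04244873, -0.08692246]), 'width': 0.0852289116983835}
```

View pics/scene0.png

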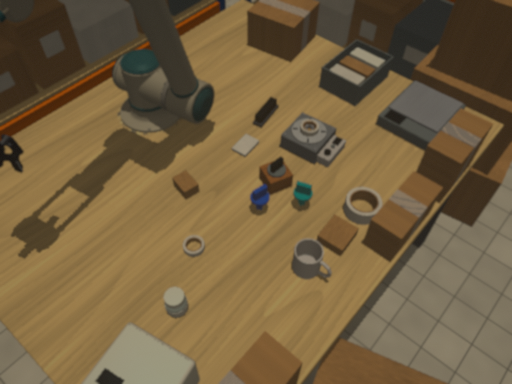

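View pics/side0.png

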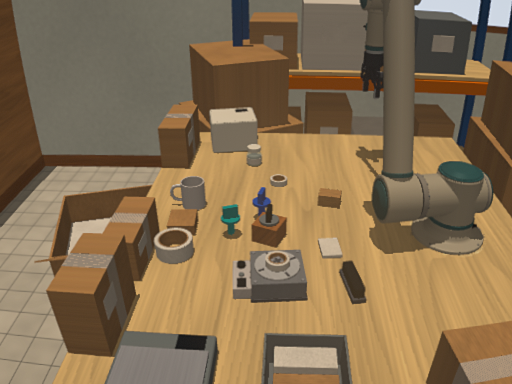

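View pics/wrist0.png

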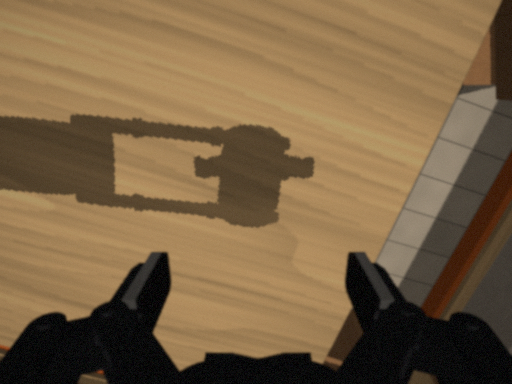

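Scene view (scene/side pixels): the spare roll is the small ring at (193,246)/(279,181), and the big roll at (363,205) is the look-alike. The winder with the lower roll is at (312,133)/(278,262). The black hub in the wooden stand is at (277,170)/(269,220), with look-alikes in blue at (260,197) and turquoise at (303,192). I'll check the choices in a crop and estimate positions.

```bash
cat > h.py <<'E'
import numpy as np, cv2
from rig import manip
def K(c): return np.array([[c["fx"],0,c["cx"]],[0,c["fy"],c["cy"]],[0,0,1]])
def ray(c,px):
    u=cv2.undistortPoints(np.array([[px]],float),K(c),np.array(c["distortion"]))[0,0]
    T=np.array(c["camera_from_world"]);R=T[:3,:3];t=T[:3,3]
    return -R.T@t, R.T@np.array([u[0],-u[1],-1.0])
def plane(c,px,z):
    o,d=ray(c,px); return o+d*(z-o[2])/d[2]
def proj(c,P):
    T=np.array(c["camera_from_world"]);P=np.atleast_2d(P)
    q=P@T[:3,:3].T+T[:3,3]; q=q*[1,-1,-1]
    return cv2.projectPoints(q,np.zeros(3),np.zeros(3),K(c),np.array(c["distortion"]))[0][:,0]
def tri(obs):
    A=np.zeros((3,3));b=np.zeros(3)
    for c,px in obs:
        o,d=ray(c,px);d/=np.linalg.norm(d);M=np.eye(3)-np.outer(d,d);A+=M;b+=M@o
    return np.linalg.solve(A,b)
def yaw():
    w,x,y,z=manip.get_state()["ee_rot"]
    from scipy.spatial.transform import Rotation as R
    return R.from_quat([x,y,z,w]).as_matrix()
E
python3 - <<'E'
from h import *
a=cv2.imread("pics/scene0.png");s=cv2.imread("pics/side0.png")
c1=cv2.resize(a[100:270,170:390],None,fx=3,fy=3,interpolation=cv2.INTER_CUBIC)
c2=cv2.resize(s[170:310,150:380],None,fx=3,fy=3,interpolation=cv2.INTER_CUBIC)
cv2.imwrite("pics/c1.png",c1);cv2.imwrite("pics/c2.png",c2)
cs,cd=[manip.calibration(n) for n in("scene","side")]
for n,p,q,z in [("spare",(193,245),(279,181),.02),("lowroll",(310,129),(278,259),.08),("hubtop",(277,162),(269,208),.1)]:
    print(n,plane(cs,p,z).round(4),plane(cd,q,z).round(4),tri([(cs,p),(cd,q)]).round(4))
for n,p in [("blue",(260,203)),("tur",(303,200)),("mug",(307,270)),("glue",(175,300)),("notepad",(245,145)),("carton",(186,184)),("big",(363,205)),("flat",(338,233)),("stapler",(265,112)),("stand",(276,188))]:
    print(n,plane(cs,p,0.01).round(3))
print(yaw().round(3))
E
```

```text
spare [ 0.5131 -0.295   0.02  ] [ 0.5061 -0.2658  0.02  ] [ 0.5064 -0.2903  0.0068]
lowroll [0.5162 0.2217 0.08  ] [0.4991 0.2426 0.08  ] [0.5043 0.2316 0.0689]
hubtop [0.5361 0.0327 0.1   ] [0.5287 0.0419 0.1   ] [0.5311 0.0361 0.0953]
blue [ 0.553 -0.061  0.01 ]
tur [0.642 0.032 0.01 ]
mug [ 0.791 -0.146  0.01 ]
glue [ 0.59  -0.435  0.01 ]
notepad [0.364 0.085 0.01 ]
carton [ 0.338 -0.155  0.01 ]
big [0.785 0.134 0.01 ]
flat [0.786 0.005 0.01 ]
stapler [0.313 0.247 0.01 ]
stand [0.553 0.014 0.01 ]
[[ 0.298 -0.955 -0.   ]
 [-0.955 -0.298  0.001]
 [-0.001 -0.    -1.   ]]
```

View pics/c1.png

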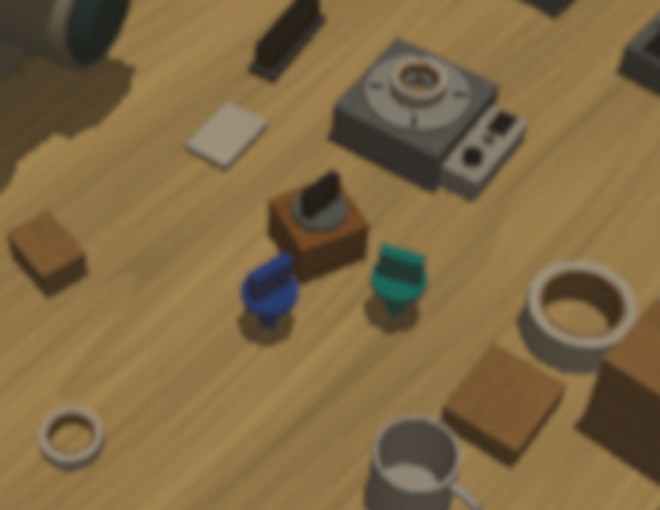

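View pics/c2.png

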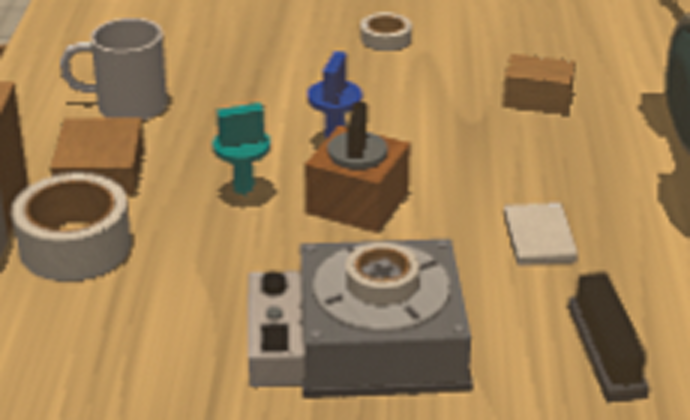

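```bash
cat >> h.py <<'E'
def to_tool(target,yawdeg=None):
    s=manip.get_state();R=yaw();d=R.T@(np.array(target)-s["position"])
    print("pos",s["position"].round(4),"toolx deg",np.degrees(np.arctan2(R[1,0],R[0,0])).round(2),"q6",s["qpos"][5].round(3),"shift",d.round(4),"width",round(s["width"],4),"F",s["contact_force"].round(2),"t",round(s["clock"],2))
    return d
def cap(n,name,crop=None,f=1):
    c=manip.calibration(n);im=cv2.cvtColor(manip.get_image(n),cv2.COLOR_RGB2BGR)
    cv2.imwrite(f"pics/{name}.png",im);np.save(f"pics/{name}.npy",c,allow_pickle=True);return im,c
E
python3 - <<'E'
from h import *
c=manip.calibration("wrist");o,d=ray(c,(256,192));s=manip.get_state();R=yaw()
print("cam in tool",(R.T@(o-s["position"])).round(4),"axis",(R.T@d).round(3))
to_tool([.507,-.288,.20])
E
```

```text
cam in tool [ 0.0003 -0.0841 -0.142 ] axis [-0.005  0.337  0.941]
pos [ 0.1714 -0.5484  0.2306] toolx deg -72.65 q6 -0.121 shift [-0.1485 -0.398   0.0309] width 0.0852 F [ 0.58 -0.69  0.06] t 0.15
```

>>> send_rows([
  [1, -0.021, -0.057, 0.004, 0],
  [1, -0.021, -0.057, 0.004, 0],
  [1, -0.021, -0.057, 0.004, 0],
  [1, -0.021, -0.057, 0.004, 0],
  [1, -0.021, -0.057, 0.004, 0],
  [1, -0.021, -0.057, 0.004, 0],
  [1, -0.021, -0.057, 0.006, 0],
  [1, 0, 0, 0, 0],
])

```text
clock: 1.15
position: [0.5111, -0.2863, 0.2002]
ee_rot: [-0.001, 0.807, -0.59, -0.001]
contact_force: [-2.0, -0.8, 0.1]
width: 0.0854
```

Run:
```python
from h import *
cap("wrist","w1"); to_tool([.507,-.288,.2])
```

```text
pos [ 0.5093 -0.288   0.2005] toolx deg -72.43 q6 0.631 shift [-0.0007  0.0022  0.0005] width 0.0854 F [-0.11  0.41  0.24] t 1.2
```

View pics/w1.png

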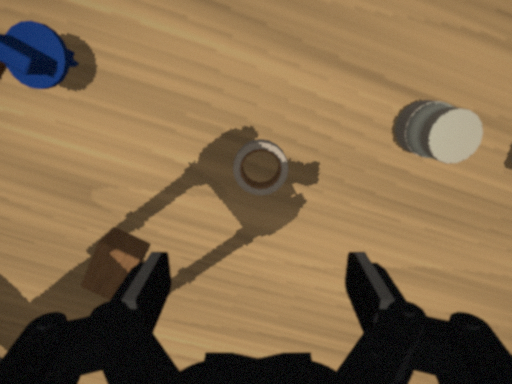

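Run:
```python
from h import *
im=cv2.imread("pics/w1.png");c=np.load("pics/w1.npy",allow_pickle=True).item()
hsv=cv2.cvtColor(im,cv2.COLOR_BGR2HSV)
m=((hsv[...,1]<75)).astype(np.uint8); m[:120]=0;m[215:]=0;m[:,:215]=0;m[:,310:]=0
n,l,st,ce=cv2.connectedComponentsWithStats(m);i=1+st[1:,4].argmax();print(st[i],ce[i])
cn=max(cv2.findContours((l==i).astype(np.uint8),cv2.RETR_EXTERNAL,cv2.CHAIN_APPROX_NONE)[0],key=len)
e=cv2.fitEllipse(cn);print(e)
P=np.array([plane(c,p,.018)[:2] for p in cn[:,0].astype(float)]);(x,y),r=cv2.minEnclosingCircle(P.astype(np.float32));print("circ",x,y,r)
P20=plane(c,e[0],.015);print(P20)
v=cv2.resize(im[100:240,180:340],None,fx=4,fy=4)
for z in(0,.02):
  for r in (.03,.02):
    q=proj(c,[[x+r*np.cos(t),y+r*np.sin(t),z] for t in np.linspace(0,6.28,60)])
    cv2.polylines(v,[((q-[180,100])*4+2).astype(np.int32)],True,(0,255,0) if z else (0,0,255))
cv2.imwrite("pics/v1.png",v)
to_tool([x,y,.06])
```

```text
[ 233  140   55   55 1019] [260.2767419  165.10893032]
((260.1729431152344, 167.1083526611328), (53.49361801147461, 54.02760696411133), 156.00079345703125)
circ 0.5079967379570007 -0.29007455706596375 0.030987955629825592
[ 0.50767148 -0.29038962  0.015     ]
pos [ 0.5093 -0.288   0.2005] toolx deg -72.43 q6 0.631 shift [0.0017 0.0017 0.1405] width 0.0854 F [-0.11  0.41  0.24] t 1.2
```

View pics/v1.png

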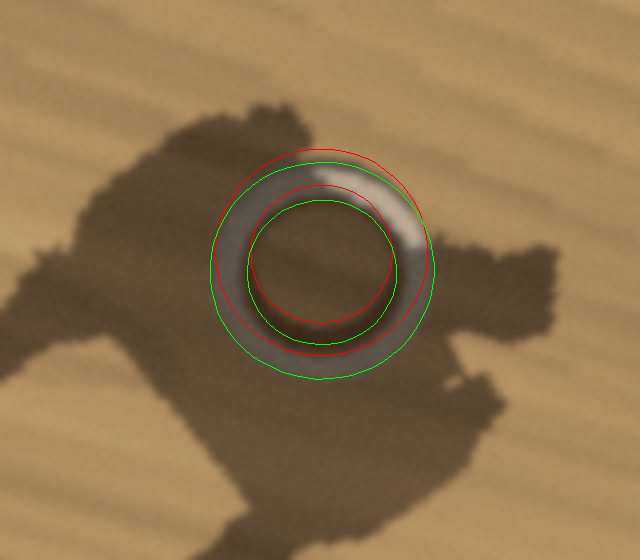

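>>> send_rows([
  [1, 0.0017, 0.0017, 0.05, 0],
  [1, 0, 0, 0.05, 0],
  [1, 0, 0, 0.05, 0],
  [1, 0, 0, 0.03, 0],
  [1, 0, 0, 0.01, 0],
  [1, 0, 0, 0.005, 0],
  [1, 0, 0, 0, 0],
])

```text
clock: 2.08
position: [0.5078, -0.2926, 0.0073]
ee_rot: [0.0, 0.806, -0.593, 0.001]
contact_force: [0.8, 0.0, 0.1]
width: 0.0852
```

Run:
```python
from h import *
cap("wrist","w2"); to_tool([.508,-.290,.002])
```

```text
pos [ 0.508  -0.2925  0.0076] toolx deg -72.67 q6 0.627 shift [-0.0024 -0.0008  0.0056] width 0.0855 F [ 0.38 -0.37  0.93] t 2.12
```

View pics/w2.png

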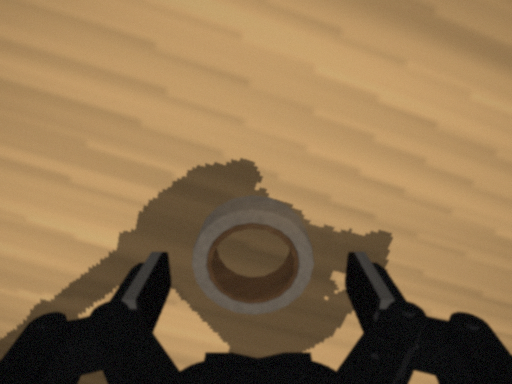

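Run:
```python
from h import *
im=cv2.imread("pics/w2.png");c=np.load("pics/w2.npy",allow_pickle=True).item()
s=manip.get_state();R=yaw()
# top outer edge left/right extremes approx (193,262),(313,262); near edge (253,313)
for p in [(193,260),(313,260),(253,313)]:
    print(p,(R.T@(plane(c,p,.02)-s["position"])).round(4))
# pads tip ray at tool x=+-.043
for p in [(150,253),(362,253)]:
    o,d=ray(c,p);o=R.T@(o-s["position"]);d=R.T@d
    t=(-.0427-o[0])/d[0] if p[0]<250 else (.0427-o[0])/d[0];print((o+d*t).round(4))
```

```text
(193, 260) [-0.0306 -0.0029 -0.0125]
(313, 260) [ 0.0269 -0.0028 -0.0124]
(253, 313) [-0.002   0.0286 -0.0125]
[-0.0427 -0.019  -0.0332]
[ 0.0427 -0.0181 -0.0316]
```

>>> send_rows([
  [1, -0.0018, -0.0014, 0.006, 0],
  [1, 0, 0, 0, 0],
  [0.6, 0, 0, 0, 0],
  [0.6, 0, 0, 0, 0],
  [0.6, 0, 0, 0, 0],
  [0.6, 0, 0, 0, 0],
], squeeze=30)

```text
clock: 2.88
position: [0.5083, -0.2896, 0.0009]
ee_rot: [-0.0, 0.806, -0.592, 0.0]
contact_force: [-1.5, 1.1, 5.4]
width: 0.0592
```

Run:
```python
from h import *
cap("wrist","w3"); to_tool([.508,-.290,.002])
```

```text
pos [ 0.5083 -0.2896  0.0009] toolx deg -72.65 q6 0.631 shift [ 0.0003  0.0004 -0.0011] width 0.0592 F [0.07 1.46 5.17] t 2.92
```

View pics/w3.png

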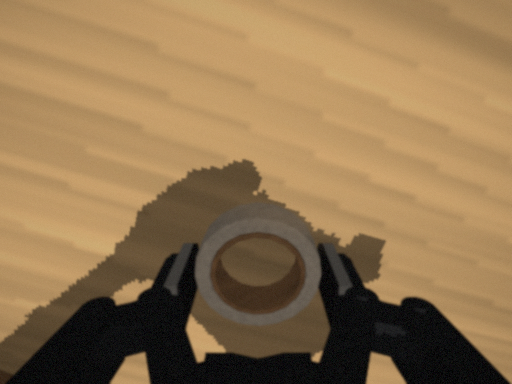

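Run:
```python
from h import *
to_tool([.530,.030,.25]);to_tool([.505,.232,.25])
```

```text
pos [ 0.5083 -0.2896  0.0009] toolx deg -72.65 q6 0.631 shift [-0.2985 -0.1161 -0.2492] width 0.0592 F [0.07 1.46 5.17] t 2.92
pos [ 0.5083 -0.2896  0.0009] toolx deg -72.65 q6 0.631 shift [-0.4988 -0.1525 -0.2492] width 0.0592 F [0.07 1.46 5.17] t 2.92
```

>>> send_rows([
  [0.6, 0, 0, -0.01, 0],
  [0.6, 0, 0, -0.03, 0],
  [0.6, 0, 0, -0.05, 0],
  [0.6, 0, 0, -0.05, 0],
  [0.6, 0, 0, -0.05, 0],
  [0.6, 0, 0, 0, 0],
])

```text
clock: 3.68
position: [0.5106, -0.2913, 0.1954]
ee_rot: [0.0, 0.806, -0.592, 0.005]
contact_force: [1.0, -0.5, -1.1]
width: 0.0593
```

Run:
```python
from h import *
to_tool([.530,.030,.25]);to_tool([.505,.232,.25]);cap("wrist","w4")
```

```text
pos [ 0.5106 -0.2913  0.1954] toolx deg -72.65 q6 0.631 shift [-0.3004 -0.1147 -0.0565] width 0.0593 F [ 0.97 -0.54 -1.14] t 3.67
pos [ 0.5106 -0.2913  0.1954] toolx deg -72.65 q6 0.631 shift [-0.5007 -0.1511 -0.058 ] width 0.0593 F [ 0.97 -0.54 -1.14] t 3.67
```

View pics/w4.png

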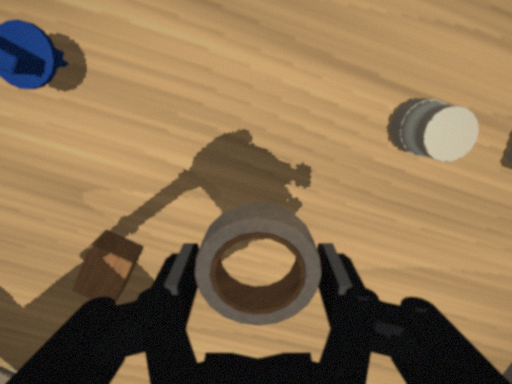

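>>> send_rows([
  [0.6, -0.05, -0.019, -0.01, 0],
  [0.6, -0.05, -0.019, -0.01, 0],
  [0.6, -0.05, -0.019, -0.01, 0],
  [0.6, -0.05, -0.019, -0.01, 0],
  [0.6, -0.05, -0.019, -0.01, 0],
  [0.6, -0.05, -0.019, -0.005, 0],
  [0.6, 0, 0, 0, 0],
])

```text
clock: 4.6
position: [0.5265, 0.0343, 0.2438]
ee_rot: [0.0, 0.807, -0.59, -0.002]
contact_force: [0.0, -1.1, -0.6]
width: 0.0589
```

Run:
```python
from h import *
cap("wrist","w5");to_tool([.505,.232,.25])
```

```text
pos [0.5265 0.0322 0.2437] toolx deg -72.45 q6 1.194 shift [-0.197  -0.0397 -0.0063] width 0.0595 F [ 0.64  0.29 -0.31] t 4.65
```

View pics/w5.png

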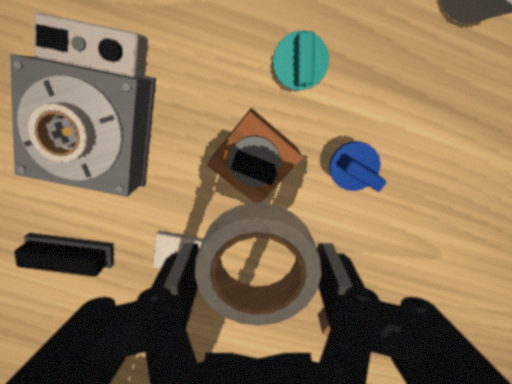

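>>> send_rows([
  [0.6, -0.049, -0.01, -0.001, 0],
  [0.6, -0.049, -0.01, -0.001, 0],
  [0.6, -0.049, -0.01, -0.002, 0],
  [0.6, -0.05, -0.01, -0.002, 0],
  [0.6, 0, 0, 0, 0],
  [0.6, 0, 0, 0, 0],
])

```text
clock: 5.4
position: [0.5068, 0.2292, 0.25]
ee_rot: [0.001, 0.805, -0.593, -0.0]
contact_force: [0.2, -0.2, -0.5]
width: 0.0592
```

Run:
```python
from h import *
cap("wrist","w6");to_tool([.505,.232,.25])
```

```text
pos [0.507  0.2289 0.2503] toolx deg -72.75 q6 1.57 shift [-0.0036  0.001   0.0003] width 0.0595 F [ 0.49 -0.67 -1.37] t 5.45
```

View pics/w6.png

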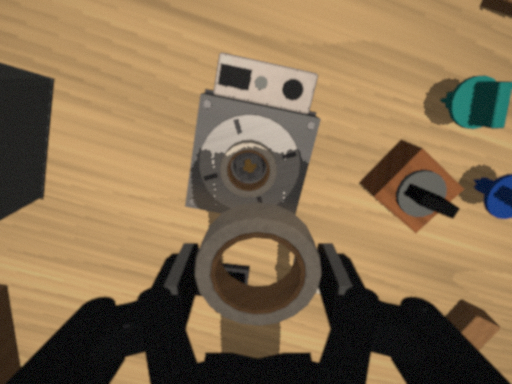

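```bash
cat > z.py <<'E'
import sys,cv2
n,x0,y0,x1,y1,f,o=sys.argv[1:];x0,y0,x1,y1,f=map(int,(x0,y0,x1,y1,f))
im=cv2.imread(f"pics/{n}.png")[y0:y1,x0:x1];cv2.imwrite(f"pics/{o}.png",cv2.resize(im,None,fx=f,fy=f,interpolation=cv2.INTER_CUBIC))
E
python3 z.py w6 180 90 330 220 5 z6
```

```text
(no output)
```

View pics/z6.png

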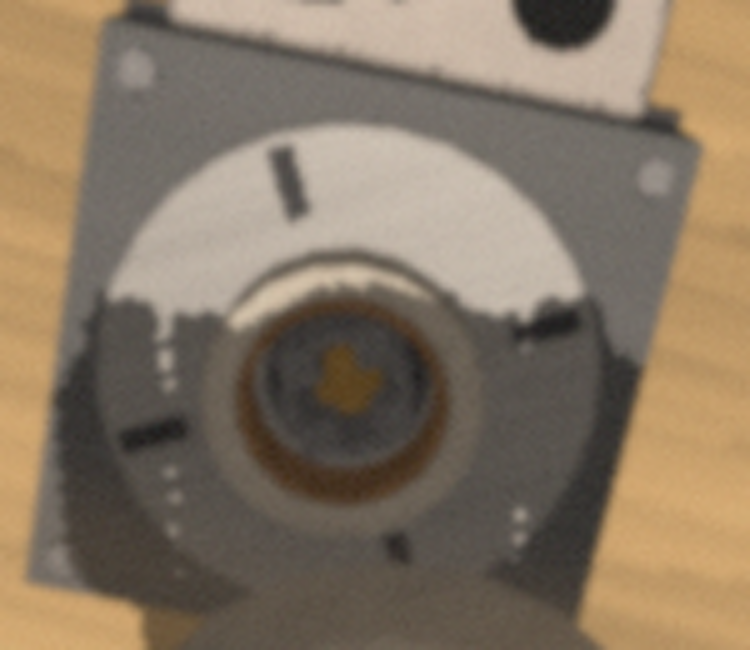

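Run:
```python
from h import *
c=np.load("pics/w6.npy",allow_pickle=True).item()
f=lambda p:(180+(p[0]-2)/5,90+(p[1]-2)/5)
P=np.array([plane(c,f(p),.061)[:2] for p in [(288,183),(153,434),(398,546),(548,327)]])
print(P, P.mean(0))
for a,b in((0,2),(1,3)):
    d=P[a]-P[b];print(np.degrees(np.arctan2(d[1],d[0])),np.linalg.norm(d))
print("lowroll top",[plane(c,f(p),.08).round(4)[:2] for p in[(342,398),(205,398),(480,398),(342,262),(342,536)]])
print("bore top",[plane(c,f(p),.08).round(4)[:2] for p in[(238,400),(450,400),(342,296),(342,505)]])
# brass/boss top at z .072
print("boss",plane(c,f((343,385)),.07))
to_tool([*P.mean(0),.25])
```

```text
[[0.53744035 0.26043592]
 [0.47546714 0.27374233]
 [0.46622054 0.21380516]
 [0.52447526 0.19797627]] [0.50090082 0.23648992]
33.21454560094917 0.08512748221385828
122.896188969836 0.09023464832927294
lowroll top [array([0.5011, 0.2371]), array([0.4927, 0.2643]), array([0.5097, 0.2097]), array([0.5284, 0.2453]), array([0.4718, 0.2283])]
bore top [array([0.4943, 0.2576]), array([0.5074, 0.2155]), array([0.5217, 0.2433]), array([0.4786, 0.2303])]
boss [0.5011869  0.23716356 0.07      ]
pos [0.507  0.2289 0.2503] toolx deg -72.75 q6 1.57 shift [-0.0091  0.0036  0.0003] width 0.0595 F [ 0.49 -0.67 -1.37] t 5.45
```

```bash
python3 - <<'E'
from h import *
c=np.load("pics/w6.npy",allow_pickle=True).item()
s=manip.get_state();R=yaw()
zt=s["position"][2]+.019
q=[(196,266),(321,266),(258.5,323.5)]
L=[R.T@(plane(c,p,zt)-s["position"]) for p in q];print(np.round(L,4))
E
python3 z.py w6 180 190 340 340 4 z6b
```

```text
[[-0.0282 -0.004  -0.019 ]
 [ 0.0291 -0.004  -0.019 ]
 [ 0.0005  0.0293 -0.0189]]
```

View pics/z6b.png

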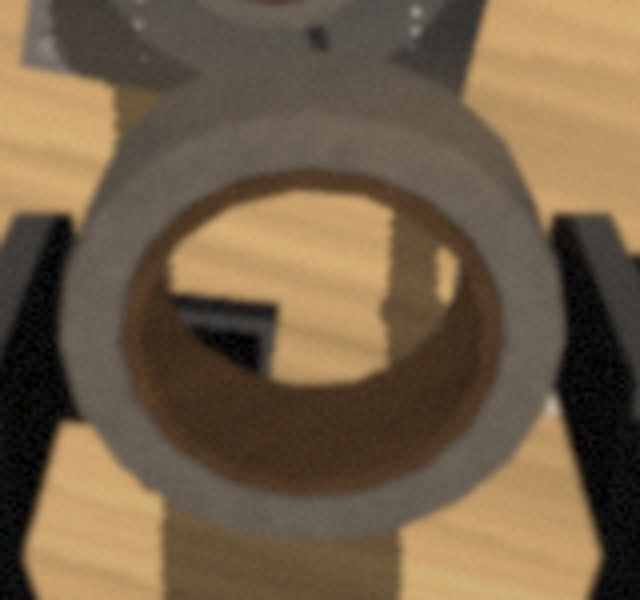

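>>> send_rows([
  [0.6, -0.009, 0.0036, 0.03, 0],
  [0.6, 0, 0, 0.05, 0],
  [0.6, 0, 0, 0.04, 0],
  [0.6, 0, 0, 0.03, 0],
  [0.6, 0, 0, 0.005, 0],
  [0.6, 0, 0, 0, 0],
  [0.6, 0, 0, 0, 0],
])

```text
clock: 6.32
position: [0.5022, 0.2382, 0.0978]
ee_rot: [-0.001, 0.805, -0.593, 0.001]
contact_force: [1.0, -1.0, -1.0]
width: 0.0593
```

```bash
python3 - <<'E'
from h import *
cap("wrist","w7");cap("side","s7");cap("scene","c7");to_tool([.501,.237,.081])
E
python3 z.py s7 200 200 360 320 4 sz7; python3 z.py c7 250 80 380 180 5 cz7
```

```text
pos [0.5016 0.2384 0.0975] toolx deg -72.65 q6 1.587 shift [0.0012 0.001  0.0165] width 0.0596 F [-0.74  0.47 -0.51] t 6.47
```

View pics/w7.png

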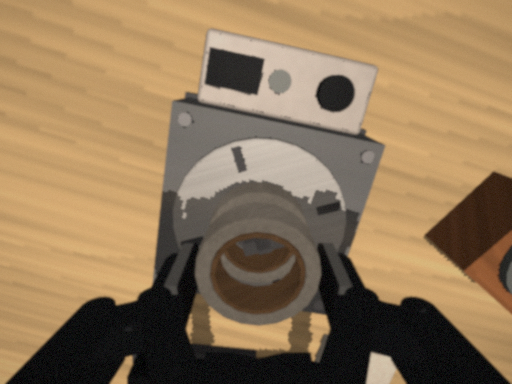

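View pics/sz7.png

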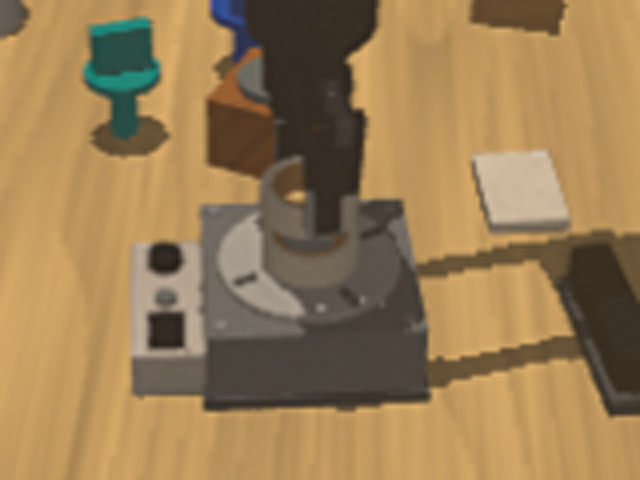

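View pics/cz7.png

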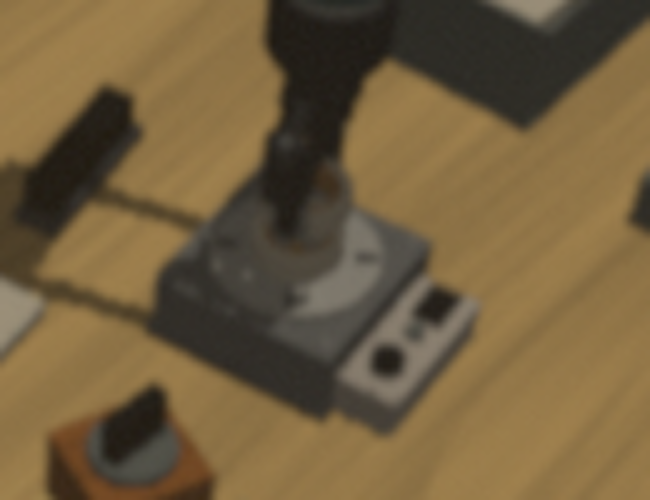

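```bash
python3 z.py w7 160 130 360 330 4 z7;python3 - <<'E'
from h import *
c=np.load("pics/w7.npy",allow_pickle=True).item()
v=cv2.imread("pics/z7.png");C=np.array([.501,.237])
def circ(r,z,col):
    q=proj(c,[[C[0]+r*np.cos(t),C[1]+r*np.sin(t),z] for t in np.linspace(0,6.28,80)])
    cv2.polylines(v,[((q-[160,130])*4+2).astype(np.int32)],True,col)
circ(.056,.06,(0,0,255));circ(.02,.08,(0,255,0));circ(.03,.08,(0,255,0))
for a in (33.1,-56.9,123.1):
    d=np.array([np.cos(np.radians(a)),np.sin(np.radians(a))]);q=proj(c,[[*(C+d*r),.061] for r in(.037,.052)])
    cv2.polylines(v,[((q-[160,130])*4+2).astype(np.int32)],False,(255,0,0))
cv2.imwrite("pics/z7.png",v)
E
```

```text
(no output)
```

View pics/z7.png

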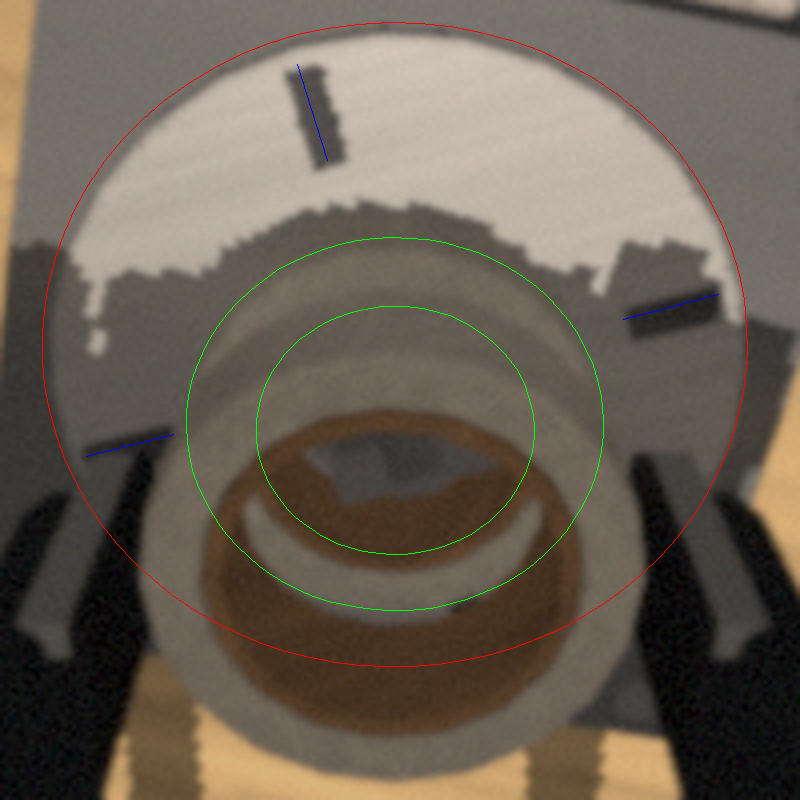

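Run:
```python
from h import *
c=np.load("pics/w7.npy",allow_pickle=True).item()
s=manip.get_state();R=yaw();p0=s["position"];z=p0[2]
f=lambda p:(160+(p[0]-1.5)/4,130+(p[1]-1.5)/4)
T=lambda p,h:(R.T@(plane(c,f(p),h)-p0))[:2].round(4)
print("held top outer L R B",T((138,570),z+.019),T((647,570),z+.019),T((393,780),z+.019))
print("held top bore L R T B",T((202,575),z+.019),T((581,575),z+.019),T((392,410),z+.019),T((392,737),z+.019))
print("held bottom bore near edge",T((393,622),z-.001), "L,R", T((243,500),z-.001),T((543,500),z-.001))
print("low bore near edge top",T((393,570),.08))
print("low outer far top?",T((393,245),.08))
print("top rib",T((318,117),.061),"right rib",T((672,314),.061),"left rib",T((130,445),.061))
print("disk L,R,T",T((52,345),.06),T((742,345),.06),T((393,33),.06))
print(T((393,345),.06), R.round(3))
```

```text
held top outer L R B [-0.0287 -0.0008] [ 0.0304 -0.0008] [0.0009 0.0298]
held top bore L R T B [-0.0213 -0.0001] [ 0.0227 -0.0001] [ 0.0008 -0.0215] [0.0008 0.0232]
held bottom bore near edge [0.0009 0.021 ] L,R [-0.0188  0.0019] [0.0207 0.0019]
low bore near edge top [0.0009 0.0238]
low outer far top? [ 0.0009 -0.0279]
top rib [-0.0101 -0.0411] right rib [ 0.0444 -0.0098] left rib [-0.0416  0.0131]
disk L,R,T [-0.0529 -0.0041] [ 0.0561 -0.004 ] [ 0.001  -0.0533]
[ 0.001  -0.0041] [[ 0.298 -0.955  0.002]
 [-0.955 -0.298  0.001]
 [ 0.    -0.002 -1.   ]]
```

>>> send_rows([
  [0.6, 0.0005, 0.002, 0.006, 0],
  [0.6, 0, 0, 0.005, 0],
  [0.6, 0, 0, 0.003, 0],
  [0.6, 0, 0, 0.002, 0],
  [0.6, 0, 0, 0, 0],
])

```text
clock: 7.1
position: [0.4988, 0.2371, 0.0809]
ee_rot: [0.0, 0.806, -0.592, -0.0]
contact_force: [-2.2, -0.7, 5.3]
width: 0.0589
```

```bash
python3 - <<'E'
from h import *
cap("wrist","w8");cap("side","s8");to_tool([.501,.237,.081])
E
python3 z.py s8 230 200 320 290 7 sz8; python3 z.py w8 160 130 360 330 4 z8
```

```text
pos [0.4988 0.2371 0.0809] toolx deg -72.64 q6 1.586 shift [ 0.0008 -0.0021 -0.0001] width 0.0594 F [-2.26 -1.02  5.34] t 7.2
```

View pics/z8.png

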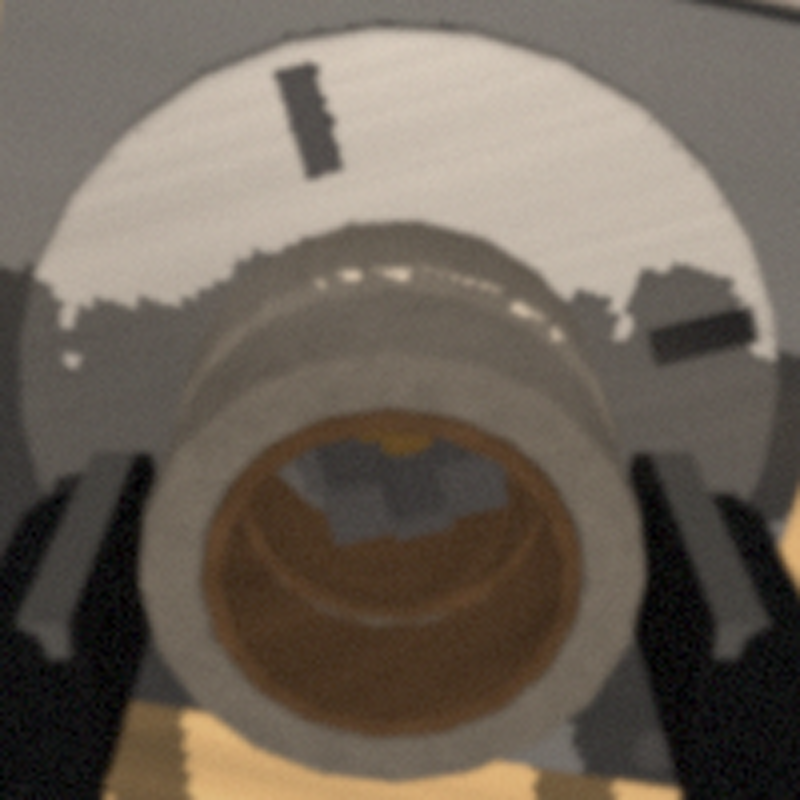

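View pics/sz8.png

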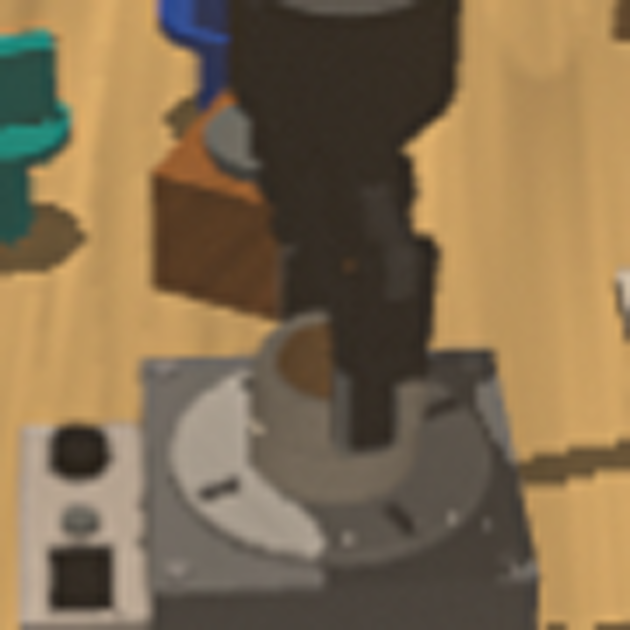

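>>> send_rows([
  [0.6, 0, 0, -0.002, 0],
  [0.6, 0, -0.001, 0, 0],
  [0.6, 0, 0, 0.0015, 0],
  [0.6, 0, 0, 0, 0],
  [1, 0, 0, 0, 0],
  [1, 0, 0, 0, 0],
  [1, 0, 0, 0, 0],
])

```text
clock: 8.07
position: [0.4999, 0.2374, 0.0806]
ee_rot: [0.0, 0.806, -0.592, -0.0]
contact_force: [-0.2, 0.3, -0.2]
width: 0.0858
```

```bash
python3 - <<'E'
from h import *
cap("wrist","w9");to_tool([.501,.237,.081])
E
python3 z.py w9 160 130 360 330 4 z9
```

```text
pos [0.4999 0.2374 0.0806] toolx deg -72.65 q6 1.586 shift [ 0.0007 -0.0009 -0.0004] width 0.0853 F [ 0.02  0.8  -0.54] t 8.12
```

View pics/z9.png

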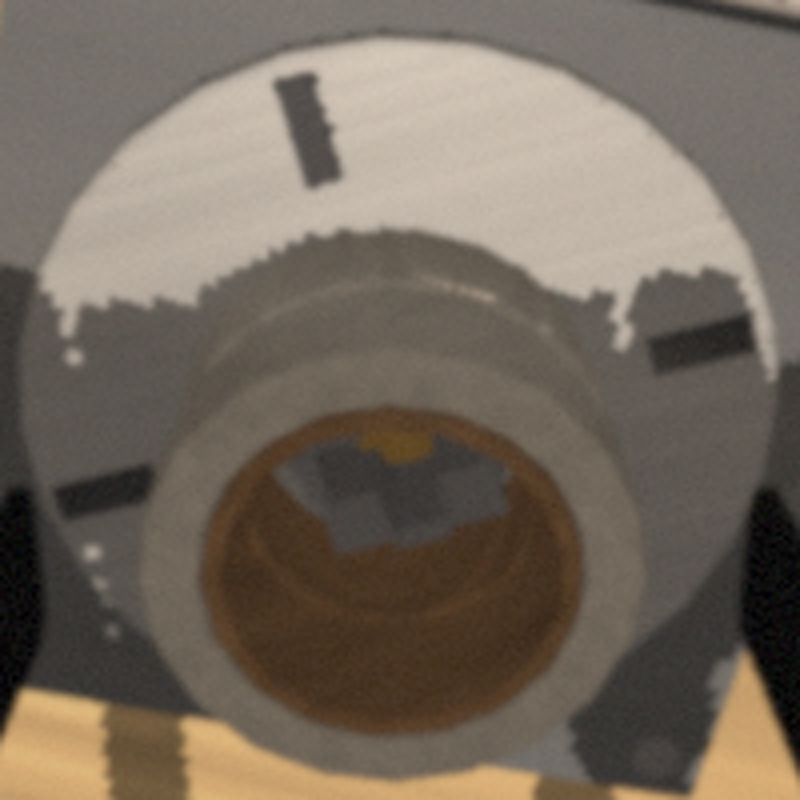

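```bash
python3 - <<'E'
from h import *
c=np.load("pics/w9.npy",allow_pickle=True).item()
f=lambda p:(160+(p[0]-1.5)/4,130+(p[1]-1.5)/4)
s=manip.get_state();R=yaw();p0=s["position"]
L,Rr,T=[plane(c,f(p),.061) for p in[(103,490),(702,342),(309,130)]]
print(np.degrees(np.arctan2(*(L-Rr)[[1,0]])),np.linalg.norm(L-Rr),"mid",(L+Rr)/2, R.T@((L+Rr)/2-p0))
d=T-(L+Rr)/2;print(np.degrees(np.arctan2(d[1],d[0])),np.linalg.norm(d))
print("roll outer L,R,B",[(R.T@(plane(c,f(p),.1)-p0)).round(4) for p in[(138,570),(645,570),(392,779)]])
to_tool([.531,.036,.25])
# hub from w5
c=np.load("pics/w5.npy",allow_pickle=True).item()
E
python3 z.py w5 200 100 320 210 6 z5
```

```text
122.79168303495268 0.09007631379799676 mid [0.50038552 0.23657538 0.061     ] [ 0.00095676 -0.00020104  0.01962427]
32.55448453412815 0.04440233307461708
roll outer L,R,B [array([-0.0289, -0.0008, -0.0194]), array([ 0.0296, -0.0008, -0.0194]), array([ 0.0004,  0.0296, -0.0194])]
pos [0.4999 0.2374 0.0806] toolx deg -72.65 q6 1.586 shift [ 0.2016  0.0305 -0.1693] width 0.0853 F [ 0.02  0.8  -0.54] t 8.12
```

View pics/z5.png

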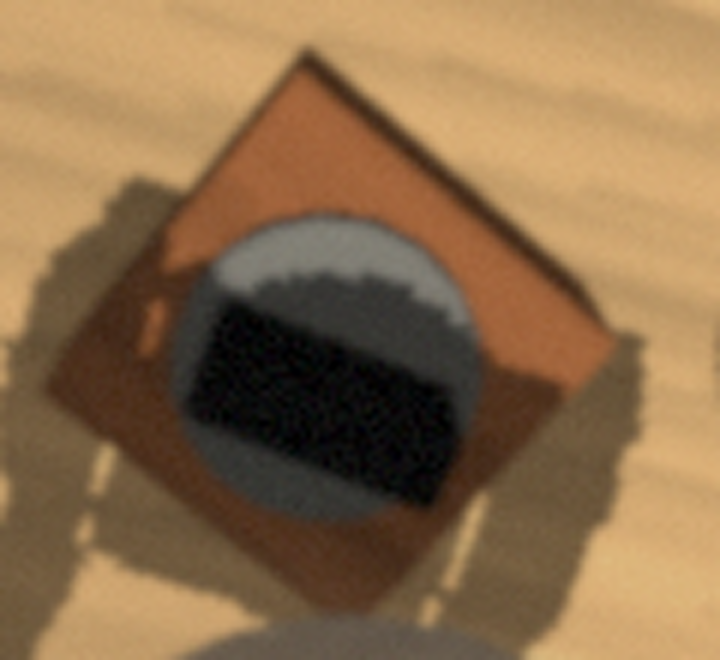

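Run:
```python
from h import *
c=np.load("pics/w5.npy",allow_pickle=True).item()
f=lambda p:(200+(p[0]-2.5)/6,100+(p[1]-2.5)/6)
P=lambda p,z:plane(c,f(p),z)
print("flange",P((326,366),.064),np.linalg.norm(P((172,366),.064)-P((480,366),.064)))
a,b=P((190,412),.1),P((432,505),.1);d=b-a;print("bar near edge",np.degrees(np.arctan2(d[1],d[0])),np.linalg.norm(d),(a+b)/2)
a,b=P((228,303),.1),P((458,392),.1);d=b-a;print(np.degrees(np.arctan2(d[1],d[0])),np.linalg.norm(d))
```

```text
flange [0.52881822 0.03911567 0.064     ] 0.05446510832544158
bar near edge -94.2132309196849 0.04154501392928409 [0.52236653 0.03893827 0.1       ]
-93.91888889750527 0.038703275641048404
```

>>> send_rows([
  [1, 0, 0, -0.02, 0],
  [1, 0, 0, -0.04, -0.17],
  [1, 0, 0, -0.05, -0.17],
  [1, 0, 0, -0.05, -0.17],
  [1, 0, 0, -0.01, -0.17],
  [1, 0, 0, 0, -0.17],
  [1, 0, 0, 0, -0.17],
  [1, 0, 0, 0, -0.17],
])

```text
clock: 9.12
position: [0.4999, 0.2374, 0.2507]
ee_rot: [0.0, 0.999, -0.036, -0.0]
contact_force: [0.3, -0.5, -0.1]
width: 0.0856
```

Run:
```python
from h import *
to_tool([.529,.039,.23])
```

```text
pos [0.4999 0.2374 0.2507] toolx deg -4.15 q6 0.39 shift [0.0434 0.1958 0.0208] width 0.0856 F [ 0.3  -0.53 -0.14] t 9.12
```

>>> send_rows([
  [0.6, 0.011, 0.049, 0.005, 0],
  [0.6, 0.011, 0.049, 0.005, 0],
  [0.6, 0.011, 0.049, 0.005, 0],
  [0.6, 0.01, 0.049, 0.005, 0],
  [0.6, 0, 0, 0, 0],
  [0.6, 0, 0, 0, 0],
])

```text
clock: 9.88
position: [0.5275, 0.0391, 0.2308]
ee_rot: [-0.0, 0.999, -0.039, -0.0]
contact_force: [-0.2, 1.0, 0.6]
width: 0.0513
```

```bash
python3 - <<'E'
from h import *
cap("wrist","w10");to_tool([.529,.039,.23])
E
python3 z.py w10 180 110 340 260 4 z10
```

```text
pos [0.5275 0.0396 0.2308] toolx deg -4.45 q6 0.02 shift [0.0016 0.0005 0.0008] width 0.0512 F [-0.58  0.66 -0.69] t 9.93
```

View pics/w10.png

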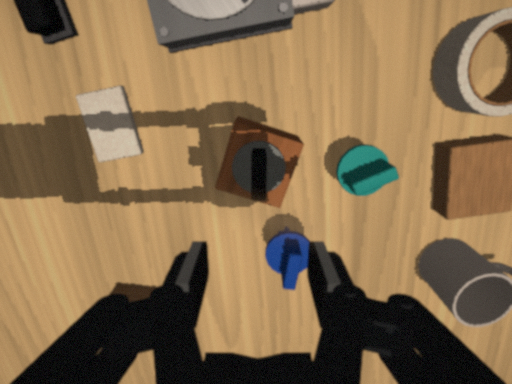

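View pics/z10.png

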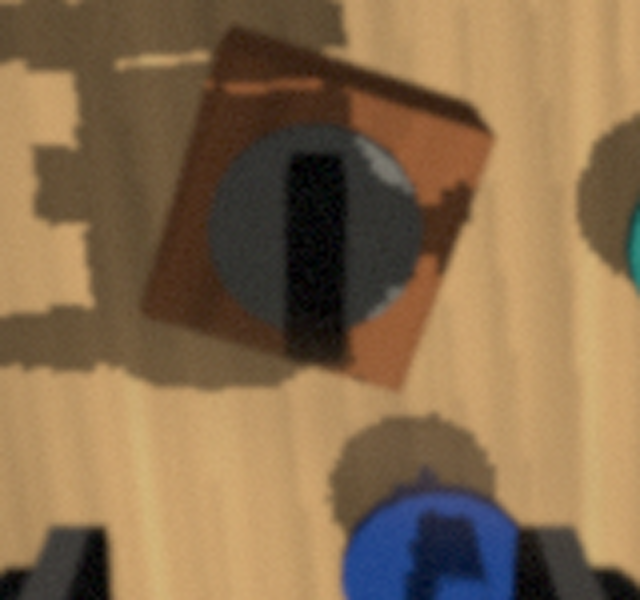

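Run:
```python
from h import *
c=np.load("pics/w10.npy",allow_pickle=True).item()
s=manip.get_state();R=yaw();p0=s["position"]
f=lambda p:(180+(p[0]-1.5)/4,110+(p[1]-1.5)/4)
T=lambda p,z:(R.T@(plane(c,f(p),z)-p0)).round(4)
print("flange",T((316,229),.064),T((209,229),.064),T((423,229),.064),T((316,124),.064),T((316,335),.064))
# dark bar columns
g=cv2.cvtColor(cv2.imread("pics/w10.png"),cv2.COLOR_BGR2GRAY)
for r in range(148,202,4):
    row=g[r,240:280]; k=np.where(row<22)[0]; print(r,(k.min()+240,k.max()+240) if len(k) else None, end=" ")
```

```text
flange [ 1.000e-04 -6.000e-04  1.668e-01] [-0.0273 -0.0006  0.1668] [ 0.0275 -0.0006  0.1668] [ 1.000e-04 -2.770e-02  1.669e-01] [1.000e-04 2.820e-02 1.668e-01]
148 None 152 (np.int64(252), np.int64(264)) 156 (np.int64(252), np.int64(265)) 160 (np.int64(252), np.int64(265)) 164 (np.int64(252), np.int64(265)) 168 (np.int64(252), np.int64(265)) 172 (np.int64(252), np.int64(265)) 176 (np.int64(252), np.int64(265)) 180 (np.int64(252), np.int64(265)) 184 (np.int64(252), np.int64(264)) 188 (np.int64(253), np.int64(264)) 192 (np.int64(253), np.int64(264)) 196 (np.int64(255), np.int64(255)) 200 None
```

>>> send_rows([
  [0.5, 0, 0, 0.05, 0],
  [0.5, 0, 0, 0.05, 0],
  [0.5, 0, 0, 0.03, 0],
  [0.5, 0, 0, 0.015, 0],
  [0.5, 0, 0, 0, 0],
])

```text
clock: 10.55
position: [0.5274, 0.0396, 0.0854]
ee_rot: [-0.0, 0.999, -0.038, -0.001]
contact_force: [0.6, -0.0, -0.2]
width: 0.0424
```

Run:
```python
from h import *
cap("wrist","w11");to_tool([.529,.039,.069])
```

```text
pos [0.5282 0.0394 0.0864] toolx deg -4.41 q6 0.02 shift [0.0008 0.0003 0.0174] width 0.0428 F [-0.32 -0.32  0.92] t 10.6
```

View pics/w11.png

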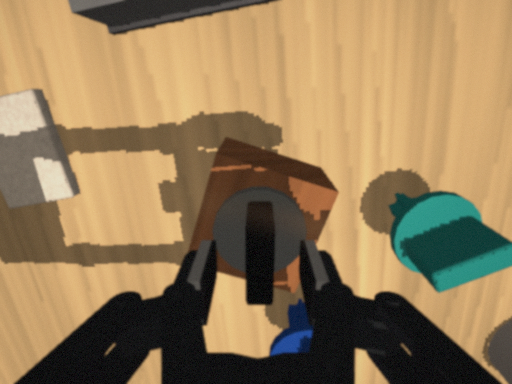

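>>> send_rows([
  [0.5, 0, 0, 0.01, 0],
  [0.5, 0, 0, 0.006, 0],
  [0.1, 0, 0, 0, 0],
  [0.1, 0, 0, 0, 0],
  [0.1, 0, 0, 0, 0],
  [0.1, 0, 0, 0, 0],
  [0.1, 0, 0, 0, 0],
], squeeze=80)

```text
clock: 11.48
position: [0.5279, 0.0386, 0.07]
ee_rot: [0.0, 0.999, -0.039, 0.0]
contact_force: [-0.1, -1.0, 1.4]
width: 0.0131
```

Run:
```python
from h import *
cap("wrist","w12");to_tool([.529,.039,.069])
```

```text
pos [0.5279 0.0386 0.07  ] toolx deg -4.47 q6 0.02 shift [ 0.0011 -0.0005  0.001 ] width 0.0127 F [-0.19  0.08  1.66] t 11.53
```

View pics/w12.png

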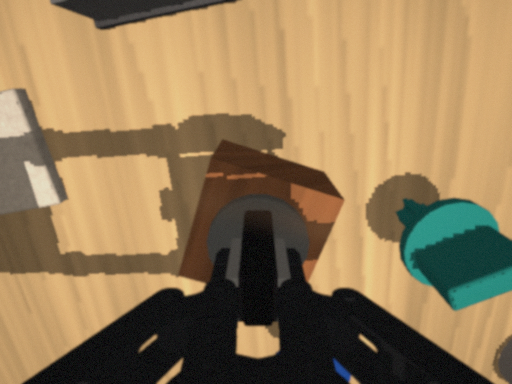

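>>> send_rows([
  [0.1, 0, 0, -0.015, 0],
  [0.1, 0, 0, -0.03, 0],
  [0.1, 0, 0, -0.03, 0],
  [0.1, 0, 0, -0.05, -0.162],
  [0.1, 0, 0, -0.04, -0.162],
  [0.1, 0, 0, 0, -0.162],
  [0.1, 0, 0, 0, -0.162],
  [0.1, 0, 0, 0, 0],
])

```text
clock: 12.52
position: [0.5274, 0.0388, 0.2354]
ee_rot: [0.0, 0.96, 0.28, 0.0]
contact_force: [-0.6, -0.6, -0.6]
width: 0.0129
```

Run:
```python
from h import *
cap("wrist","w13");to_tool([.5003,.2366,.235])
```

```text
pos [0.5274 0.0388 0.2352] toolx deg 32.5 q6 -0.625 shift [ 0.0835 -0.1814  0.0002] width 0.013 F [-1.06 -0.16 -2.1 ] t 12.57
```

View pics/w13.png

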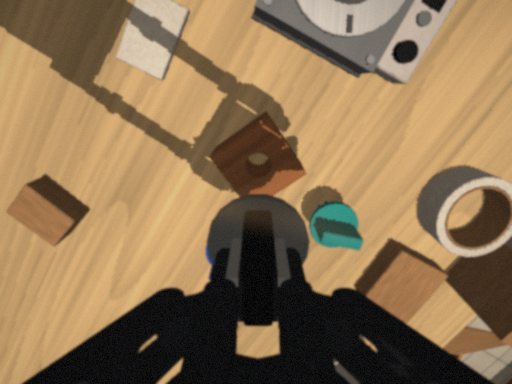

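>>> send_rows([
  [0.1, 0.021, -0.045, 0, 0],
  [0.1, 0.021, -0.045, 0, 0],
  [0.1, 0.021, -0.045, 0, 0],
  [0.1, 0.0205, -0.046, 0, 0],
  [0.1, 0, 0, 0, 0],
  [0.1, 0, 0, 0, 0],
])

```text
clock: 13.32
position: [0.5001, 0.2359, 0.2346]
ee_rot: [0.0, 0.96, 0.281, -0.0]
contact_force: [-0.9, -0.3, -0.6]
width: 0.0129
```

```bash
python3 - <<'E'
from h import *
cap("wrist","w14");cap("side","s14");cap("scene","c14");to_tool([.5003,.2366,.235])
E
python3 z.py w14 180 90 340 240 5 z14;python3 z.py s14 200 150 350 290 5 sz14
```

```text
pos [0.5005 0.235  0.2348] toolx deg 32.54 q6 -0.254 shift [ 0.0007 -0.0014 -0.0002] width 0.0129 F [-0.24 -0.64 -1.34] t 13.47
```

View pics/z14.png

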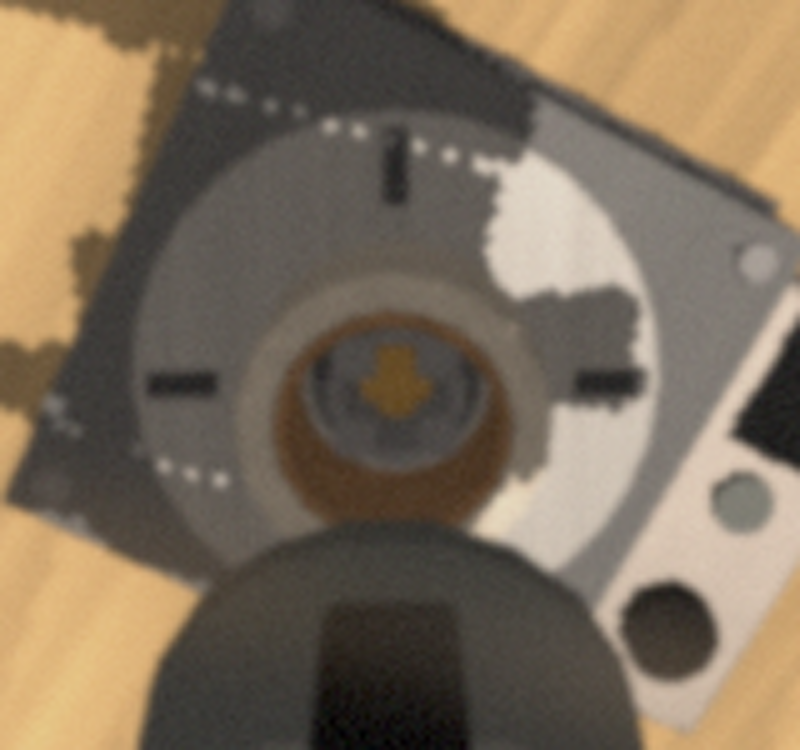

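View pics/sz14.png

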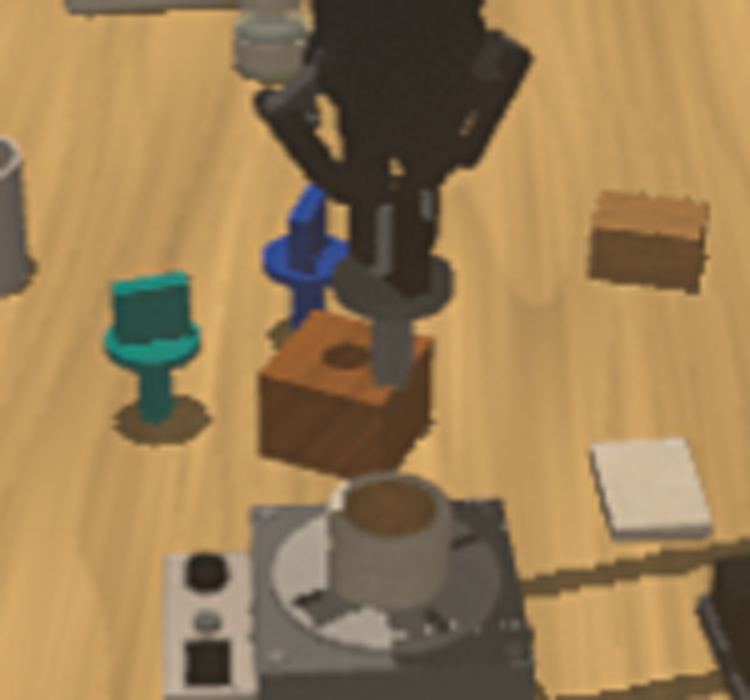

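```bash
python3 z.py w14 190 180 330 330 5 z14b
python3 - <<'E'
from h import *
c=np.load("pics/w14.npy",allow_pickle=True).item()
f=lambda p:(180+(p[0]-2)/5,90+(p[1]-2)/5)
s=manip.get_state();R=yaw();p0=s["position"]
T=lambda p,z:(R.T@(plane(c,f(p),z)-p0)).round(4)
a,b,t=T((182,384),.061),T((608,384),.061),T((396,168),.061)
print(a,b,(a+b)/2,np.degrees(np.arctan2(*(b-a)[[1,0]])),t)
print("disk",T((134,360),.06),T((659,360),.06),T((396,108),.06))
print("brass",T((396,381),.06))
E
```

```text
[-0.0448 -0.0013  0.1738] [ 0.0444 -0.0016  0.1737] [-0.0002  -0.00145  0.17375] -0.19269808346802378 [-1.000e-04 -4.610e-02  1.737e-01]
disk [-0.0548 -0.0062  0.1748] [ 0.055  -0.0065  0.1747] [-0.0002 -0.0578  0.1747]
brass [ 0.     -0.0018  0.1748]
```

View pics/z14b.png

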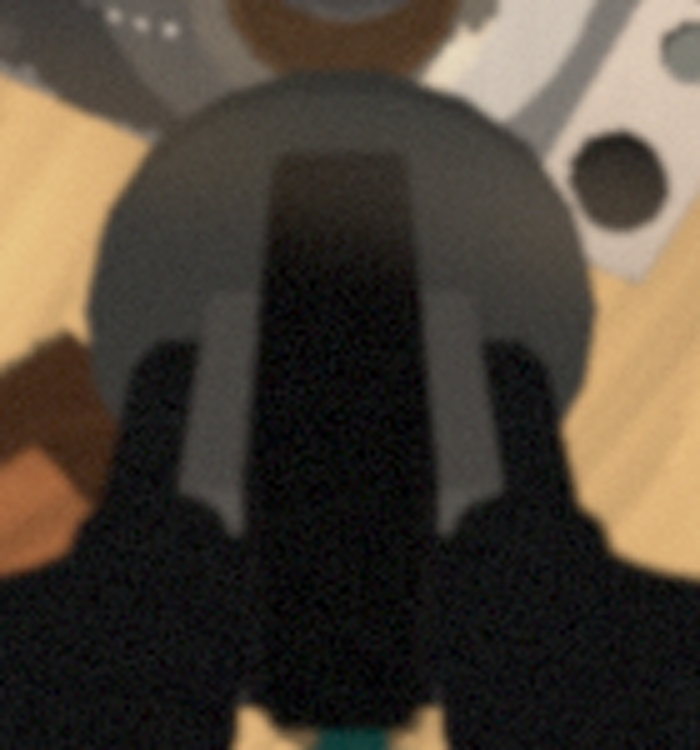

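Run:
```python
from h import *
c=np.load("pics/w14.npy",allow_pickle=True).item()
f=lambda p:(190+(p[0]-2)/5,180+(p[1]-2)/5)
s=manip.get_state();R=yaw();p0=s["position"]
T=lambda p,dz:(R.T@(plane(c,f(p),p0[2]+dz)-p0)).round(4)
print("flange LR",T((88,305),-.006),T((595,305),-.006),"far top/bot",T((342,92),-.006),T((342,70),-.014))
print("bar base far end",T((340,150),-.006),"bar top near end",T((340,725),.030), "bar far top?",)
```

```text
flange LR [-0.0279 -0.0054  0.006 ] [ 0.0263 -0.0056  0.006 ] far top/bot [-0.0008 -0.0298  0.006 ] [-0.0008 -0.0293  0.014 ]
bar base far end [-0.001  -0.0234  0.006 ] bar top near end [-0.0009  0.0177 -0.03  ] bar far top?
```

>>> send_rows([
  [0.1, 0.0006, 0, 0.03, 0],
  [0.1, 0, 0, 0.025, 0],
  [0.1, 0, 0, 0.015, 0],
  [0.1, 0, 0, 0.01, 0],
  [0.1, 0, 0, 0, 0],
  [0.1, 0, 0, 0, 0],
])

```text
clock: 14.22
position: [0.5014, 0.2366, 0.1556]
ee_rot: [0.0, 0.96, 0.281, 0.001]
contact_force: [-0.2, 0.2, -1.0]
width: 0.0128
```

```bash
python3 - <<'E'
from h import *
cap("wrist","w15");cap("side","s15");to_tool([.5003,.2366,.14])
E
python3 z.py w15 180 90 340 240 5 z15;python3 z.py s15 200 150 350 290 5 sz15
```

```text
pos [0.5013 0.2367 0.1556] toolx deg 32.66 q6 -0.254 shift [-0.0009 -0.0005  0.0156] width 0.0125 F [-0.76  0.19 -1.86] t 14.32
```

View pics/z15.png

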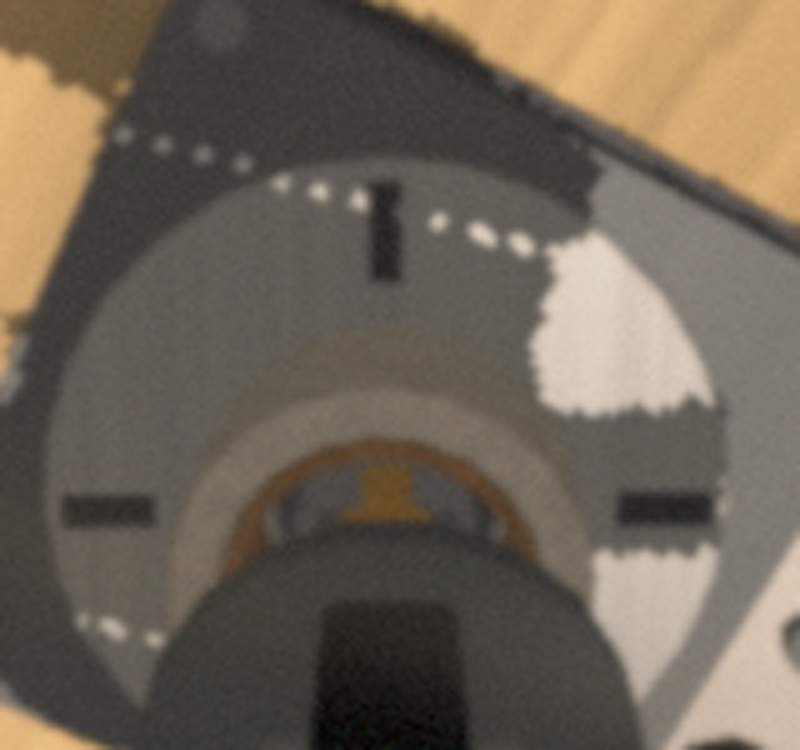

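View pics/sz15.png

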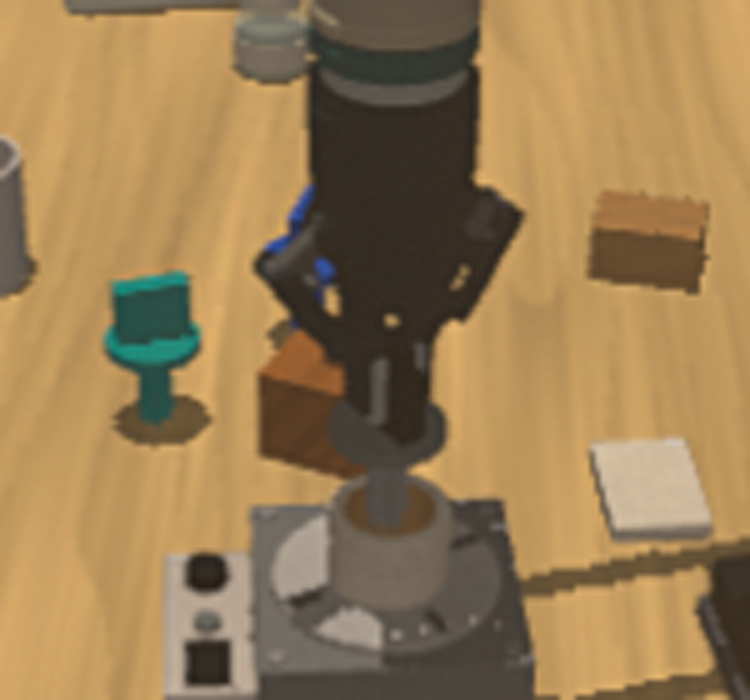

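Run:
```python
from h import *
c=np.load("pics/w15.npy",allow_pickle=True).item()
f=lambda p:(180+(p[0]-2)/5,90+(p[1]-2)/5)
s=manip.get_state();R=yaw();p0=s["position"]
T=lambda p,z:(R.T@(plane(c,f(p),z)-p0)).round(4)
a,b,t=T((109,510),.061),T((665,508),.061),T((385,232),.061)
print(a,b,(a+b)/2,np.degrees(np.arctan2(*(b-a)[[1,0]])),t)
z=p0[2]
print("flange far",T((392,520),z-.014),T((392,542),z-.006),"bar far",T((390,600),z-.006), "bar L/R",T((323,610),z-.006),T((456,610),z-.006))
# roll
print("roll top far bore",T((380,438),.1),"outer",T((380,387),.1),T((170,600),.1),T((592,600),.1))
```

```text
[-0.0465 -0.0006  0.0945] [ 0.0432 -0.001   0.0947] [-0.00165 -0.0008   0.0946 ] -0.25549788064115836 [-0.0019 -0.0455  0.0946]
flange far [-0.0008 -0.0282  0.014 ] [-0.0008 -0.0288  0.006 ] bar far [-0.001  -0.0224  0.006 ] bar L/R [-0.008  -0.0213  0.006 ] [ 0.0058 -0.0213  0.006 ]
roll top far bore [-0.0024 -0.0247  0.0556] outer [-0.0024 -0.0317  0.0556] [-0.0314 -0.0014  0.0556] [ 0.0267 -0.0014  0.0557]
```

>>> send_rows([
  [0.1, -0.0008, -0.0003, 0.008, 0],
  [0.1, 0, 0, 0.007, 0],
  [0.1, 0, 0, 0.005, 0],
  [0.1, 0, 0, 0.005, 0],
  [0.1, 0, 0, 0, 0],
])

```text
clock: 14.95
position: [0.4999, 0.2363, 0.1293]
ee_rot: [0.0, 0.96, 0.281, -0.0]
contact_force: [0.4, -0.2, -0.8]
width: 0.0129
```

```bash
python3 - <<'E'
from h import *
cap("wrist","w16");to_tool([.5003,.2366,.114])
print(manip.get_state()["moment"].round(2))
E
python3 z.py w16 180 90 340 240 5 z16
```

```text
pos [0.4999 0.2363 0.1296] toolx deg 32.66 q6 -0.254 shift [ 0.0005 -0.0001  0.0156] width 0.0126 F [-0.53  0.98 -0.92] t 15.0
[-0.03 -0.    0.01]
```

View pics/z16.png

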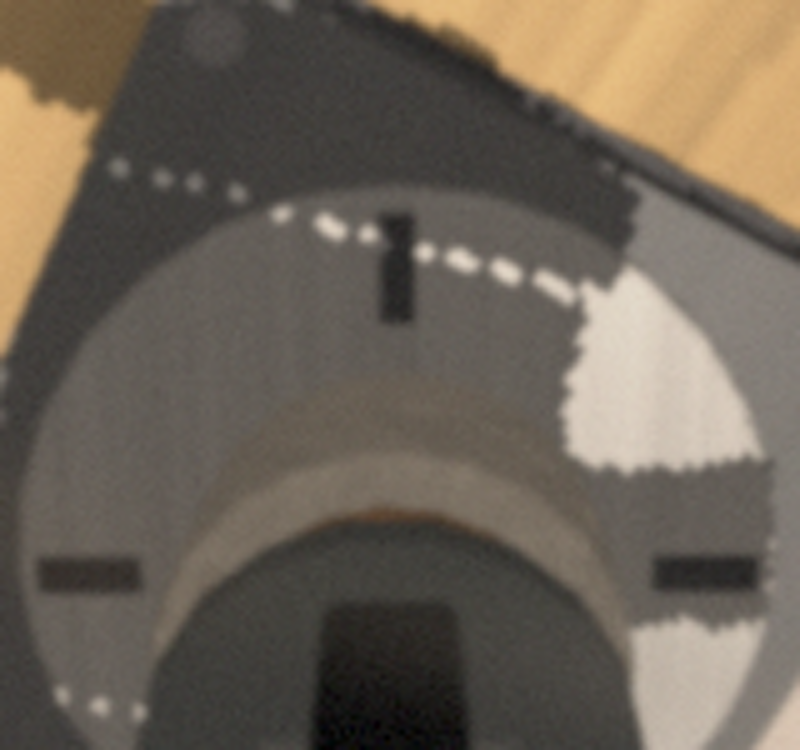

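>>> send_rows([
  [0.1, 0, 0, 0.004, 0],
  [0.1, 0, 0, 0.004, 0],
  [0.1, 0, 0, 0.003, 0],
  [0.1, 0, 0, 0.002, 0],
  [0.1, 0, 0, 0, 0],
])

```text
clock: 15.62
position: [0.5002, 0.2364, 0.1174]
ee_rot: [0.0, 0.96, 0.281, 0.0]
contact_force: [-1.5, -0.2, 5.0]
width: 0.0128
```

>>> send_rows([
  [0.1, 0, 0, 0.002, 0],
  [0.1, 0, 0, 0.002, 0],
  [0.1, 0, 0, 0, 0],
], squeeze=100)

```text
clock: 16.0
position: [0.5002, 0.2364, 0.1141]
ee_rot: [0.0, 0.96, 0.281, 0.001]
contact_force: [-2.2, 0.0, 9.2]
width: 0.0126
```

```bash
python3 - <<'E'
from h import *
cap("wrist","w17");cap("side","s17");to_tool([.5003,.2366,.114])
E
python3 z.py w17 180 150 340 300 5 z17;python3 z.py s17 200 170 330 290 6 sz17
```

```text
pos [0.5002 0.2364 0.1141] toolx deg 32.66 q6 -0.254 shift [ 0.0002 -0.0001  0.0001] width 0.0125 F [-1.24 -0.94  8.4 ] t 16.1
```

View pics/z17.png

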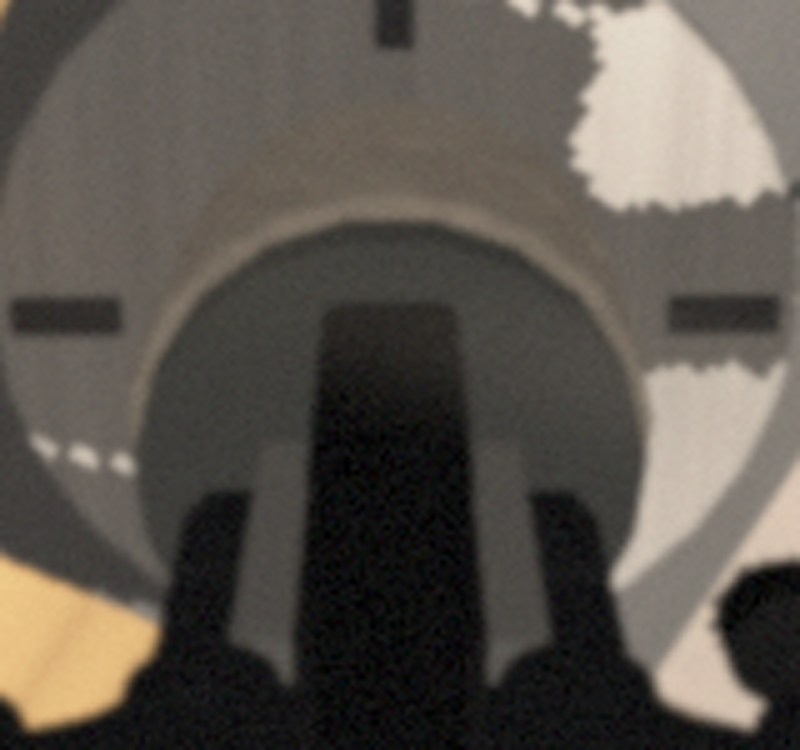

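View pics/sz17.png

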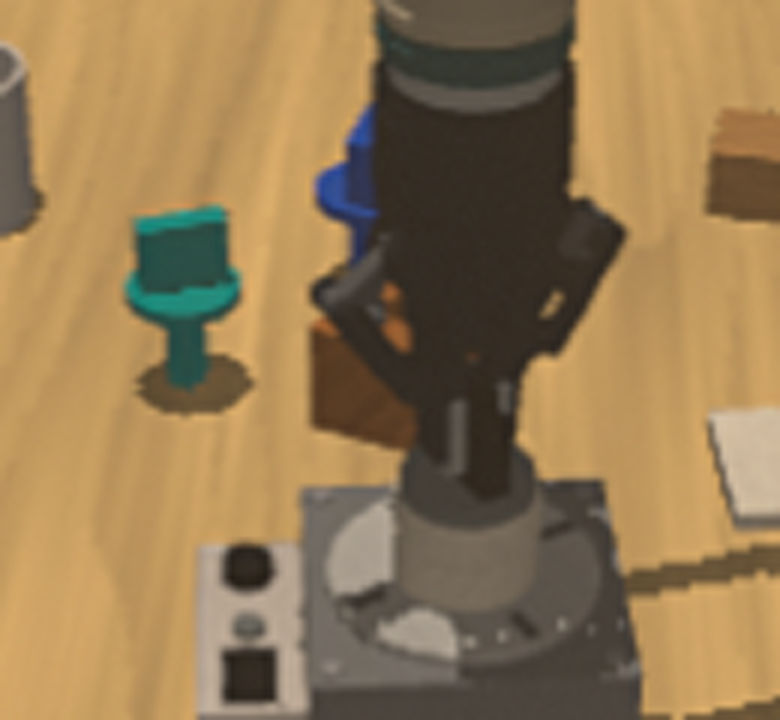

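>>> send_rows([
  [0.1, 0, 0, 0.001, 0],
  [0.1, 0, 0, 0, 0],
])

```text
clock: 16.35
position: [0.5002, 0.2364, 0.114]
ee_rot: [0.0, 0.96, 0.281, 0.001]
contact_force: [-3.5, -2.5, 14.9]
width: 0.0126
```

>>> send_rows([
  [0.1, 0, 0, 0.0005, 0],
  [0.1, 0, 0, 0, 0],
  [0.1, 0, 0, 0, 0],
  [0.1, 0, 0, 0, 0],
])

```text
clock: 16.85
position: [0.5002, 0.2364, 0.114]
ee_rot: [0.0, 0.96, 0.281, 0.001]
contact_force: [-3.9, -1.6, 16.9]
width: 0.0127
```

```bash
python3 - <<'E'
from h import *
cap("wrist","w18");cap("side","s18");cap("scene","c18");to_tool([.5003,.2366,.114])
print(manip.get_state()["moment"].round(2))
E
python3 z.py w18 180 150 340 300 5 z18;python3 z.py s18 235 230 305 290 10 sz18;python3 z.py c18 230 80 390 220 4 cz18
```

```text
pos [0.5002 0.2364 0.114 ] toolx deg 32.67 q6 -0.254 shift [ 0.0001 -0.0001  0.    ] width 0.0123 F [-4.86 -1.25 16.25] t 17.0
[-0.31  0.86 -0.02]
```

View pics/sz18.png

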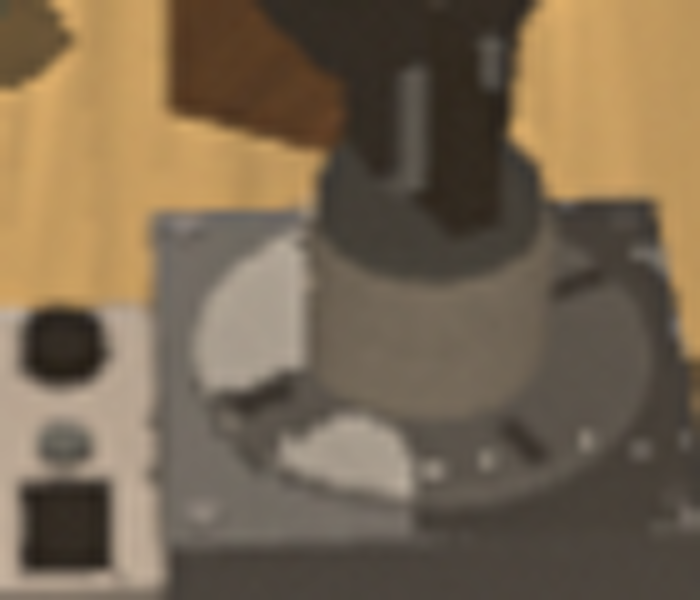

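View pics/cz18.png

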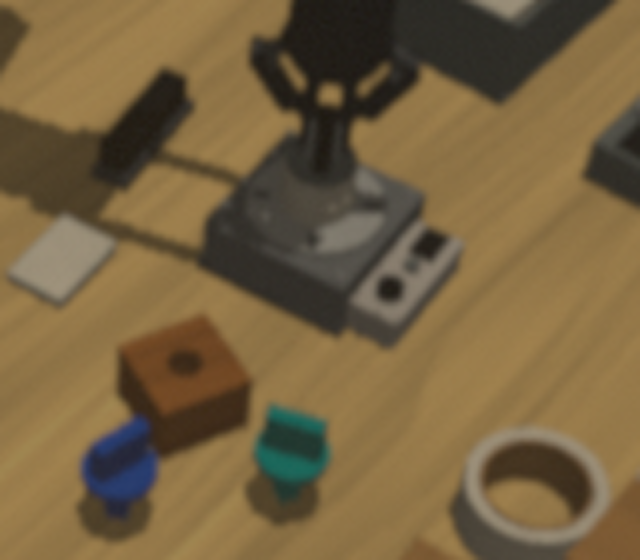

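View pics/z18.png

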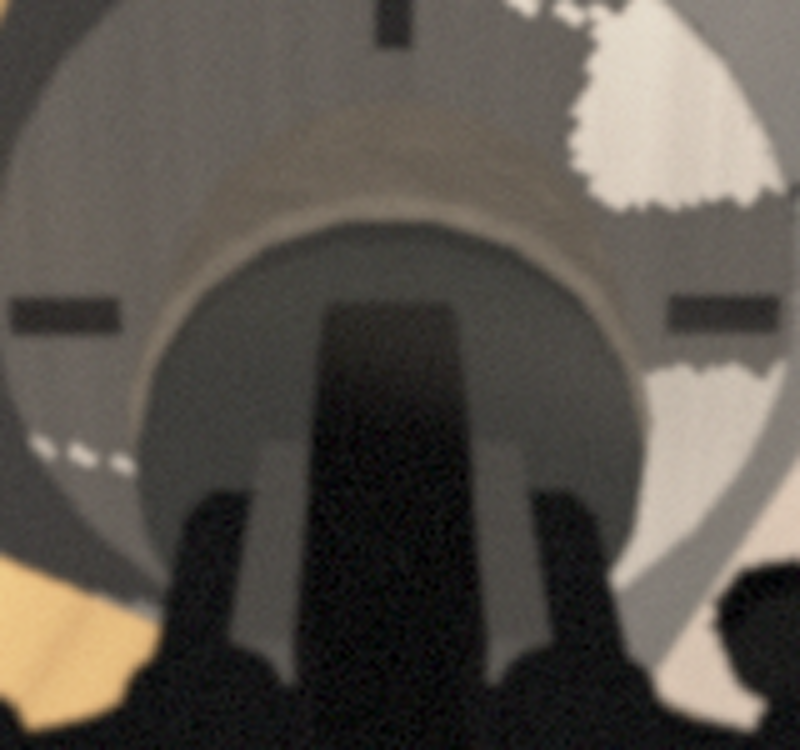

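The flange sits flat on the upper roll with no visible gap. TCP z is 0.114 m, exactly the home height, and force rose from 9 to 16 N with no further travel. The rolls are concentric, and the stand, look-alikes and other things in view haven't moved. Handing in.

```bash
python3 -c "
from rig import manip
print(manip.sign_off())"
```

```text
the job is handed in; nothing more can be done
None
```

The label rewinder is loaded and I handed the job in at about 17 s, still holding the hub pressed down. I set the spare roll on the lower one and let go of it. I then lifted the black hub out of its stand, turned it about 37° to match the ribs, and slid it through both rolls into the socket.

**Last checks:**
- **Seating:** the gripper stood at the calculated home height (TCP at z = 0.114 m). The upward force rose from about 9 N to 16 N with no further travel, so the flange is resting on the upper roll. In the side and wrist pictures I saw no gap under it.
- **Alignment:** the bar lined up with the ribs to well under 1°, and the two rolls were concentric to about 1 mm or better.
- **Other things on the bench:** the hub look-alikes, the stand and the bystanders in the last pictures were where they had been.

**Discrepancies:** positions found from the pictures disagreed with the arm's readings by 1–2 mm. I corrected this by lining the parts up against each other in the wrist camera. While pressing, there was a side force of about 4–5 N, well below the limits.

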